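# Swap an empty tote for a full one at the flow rack

## Task

The peg tote in the bench tray is used up. Send that empty tote off on the rack's return lane (the one that slopes away from you) so that it rolls back to the tote already there, and then take the front tote of clothes pegs from its lane, carry it level so that nothing spills, and seat it flat in the tray, letting the totes behind it roll forward to the stop. Leave the dye-pot totes, the pen and the stirring stick where they are.

Things in the scene. Friction and masses are not known exactly. Their poses are not given: they have to be found in the camera images.
- rack: Bench-top flow rack: plywood base board 392 x 312 x 18 mm, fixed, with three roller lanes side by side, 104 mm apart, all along its x axis (away from the robot). Which lane is left, middle or right varies. Origin at the centre of the board's underside. Every lane has 10 rollers of 18 mm across, 38 mm apart, and slopes 6 degrees (0.105 rad).
- lane_pegs: Supply lane with three totes of clothes pegs; falls towards the robot to a stop 14 mm over the rollers at its near end. Aluminium, 374 long (x, level) x about 90 mm wide; origin at the centre of its underside, z up; roller tops 60 mm over it at mid length. Guides 72 mm apart inside (3 mm play each side of a tote), 10 mm over the rollers, top edges flared outward.
- pegs_stop (a point): Point in lane_pegs where the origin of a tote resting against the near stop lies (x = -121, z = 47 mm in the lane). The totes behind lie end to end up the slope (x = -6, z = 59 and x = 109, z = 71 mm). All are pitched with the slope, near end low. When the front tote is lifted out, those behind roll forward by themselves within two seconds.
- lane_pots: The other supply lane, same as lane_pegs, with three totes of dye pots. Not part of the job.
- lane_return: Return lane, same build as lane_pegs but it falls away from the robot: the high near end has no stop, the low far end has one, and one empty tote rests against it. Same origin, guides and sizes; roller tops 60 mm over the origin at mid length, 77 mm at the near end.
- return_entry (a point): Point in lane_return where the origin of a tote set fully on the near end of the lane lies, on the roller tops (x = -119, z = 72.5 mm in the lane). Pitched with the slope (far end 0.105 rad low) and let go here, it rolls away by itself until it meets the tote at the far stop, within about two seconds; its origin is then at x = 6, z = 59 mm in the lane.
- tray: Shallow wooden tray fixed on the bench at the right, which holds the tote in use: outside 138 (x) x 88 (y) x 16 mm high; the recess of 122 x 72 mm is 10 mm deep and gives a tote 3 mm play each side. Origin at the centre of its underside; inner floor at z = 6 mm. At the start it holds the empty tote.
- tote_empty: The used-up tote in the tray: open grey plastic tote, 116 (its x) x 66 (its y) x 52 mm high, walls and floor 3 mm, same at both ends, a black card holder on each 66 mm end; origin at the centre of its underside. Empty; about 0.14 kg. Grip it across the 66 mm width, near the rim.
- tote_pegs_1: The front tote of wooden clothes pegs, against the stop of its lane: open grey tote like tote_empty, with the pegs fixed in it below the rim; about 0.22 kg. Grip it across the 66 mm width, near the rim.
- tote_pegs_2: The second tote of pegs in that lane, like the front one.
- tote_pegs_3: The third tote of pegs in that lane, like the front one.
- tote_returned: The empty tote that already rests at the far end of the return lane, like tote_empty.
- marker: A loose marker pen, 135 x 17 mm, lying on the bench to the right of the rack; origin at the centre of its underside. Not part of the job.
- stirrer: A loose wooden stirring stick, 190 x 18 x 8 mm, lying on the bench to the left of the rack; origin at the centre of its underside. Not part of the job.
- tote_pots_1: Front tote in the other supply lane: a tote like the others, with two round pots with cream lids, 54 mm across, fixed in it below its rim. Not part of the job.
- tote_pots_2: Second tote in the other supply lane: a tote like the others, with two round pots with cream lids, 54 mm across, fixed in it below its rim. Not part of the job.
- tote_pots_3: Third tote in the other supply lane: a tote like the others, with two round pots with cream lids, 54 mm across, fixed in it below its rim. Not part of the job.

How it is judged (in metres and radians):
On the way, in this order (a step that is already met when the one before it is completed fails the run):
1. The empty tote has rolled back on the return lane and rests against the one there (x of tote_empty in the frame of lane_return between -0.003 and 0.015 m and y of tote_empty in the frame of lane_return between -0.006 and 0.006 m and z of tote_empty in the frame of lane_return between 0.0544 and 0.0644 m and angle between the x axis of tote_empty and the x axis of lane_return, either way round below 0.2 rad and linear speed of tote_empty below 0.02 m/s), for 0.2 s.
2. The front peg tote is out of its lane and the two behind it have rolled forward to the stop (x of tote_pegs_2 in the frame of lane_pegs between -0.1293 and -0.1133 m and y of tote_pegs_2 in the frame of lane_pegs between -0.006 and 0.006 m and z of tote_pegs_2 in the frame of lane_pegs between 0.0422 and 0.0522 m and x of tote_pegs_3 in the frame of lane_pegs between -0.016 and 0.004 m and y of tote_pegs_3 in the frame of lane_pegs between -0.006 and 0.006 m and z of tote_pegs_3 in the frame of lane_pegs between 0.0544 and 0.0644 m and linear speed of each of tote_pegs_2, tote_pegs_3 below 0.02 m/s and distance between tote_pegs_1 and tote_pegs_2 above 0.05 m), for 0.2 s.
3. The full tote of pegs is seated in the tray (x of tote_pegs_1 in the frame of tray between -0.006 and 0.006 m and y of tote_pegs_1 in the frame of tray between -0.006 and 0.006 m and z of tote_pegs_1 in the frame of tray between 0.003 and 0.009 m and angle between tote_pegs_1's own z axis and vertical below 0.04 rad and angle between the x axis of tote_pegs_1 and the x axis of tray, either way round below 0.15 rad and linear speed of tote_pegs_1 below 0.02 m/s), for 0.2 s.
At the end, for the whole second after the job is handed in: All at rest: empty tote in the return lane behind the one there (9 mm along, 6 across); former front peg tote flat in the tray (6 mm, tilt 0.04 rad); second peg tote at the stop (8 mm), third behind it (10 mm); pot totes and the earlier returned tote within 12 mm of their starts (all of step 1 and all of step 3 and x of tote_pegs_2 in the frame of lane_pegs between -0.1293 and -0.1133 m and y of tote_pegs_2 in the frame of lane_pegs between -0.006 and 0.006 m and z of tote_pegs_2 in the frame of lane_pegs between 0.0422 and 0.0522 m and x of tote_pegs_3 in the frame of lane_pegs between -0.016 and 0.004 m and y of tote_pegs_3 in the frame of lane_pegs between -0.006 and 0.006 m and z of tote_pegs_3 in the frame of lane_pegs between 0.0544 and 0.0644 m and linear speed of each of tote_pegs_2, tote_pegs_3 below 0.02 m/s and distance of each of tote_pots_1, tote_pots_2, tote_pots_3, tote_returned from where it was at the start of the episode below 0.012 m); the robot touches nothing.
It fails at once if The full tote is tipped by more than 0.5 rad (angle between tote_pegs_1's own z axis and vertical above 0.5 rad).
It fails at once if A tote of dye pots is pushed out of place by more than 30 mm (distance of any of tote_pots_1, tote_pots_2, tote_pots_3 from where it was at the start of the episode above 0.03 m).
It fails at once if The pen or the stirring stick is moved by more than 30 mm (distance of any of marker, stirrer from where it was at the start of the episode above 0.03 m).
It also fails if it takes over 72 s, if anything falls off the work surface, if the arm or the gripper's body presses on something with over 40 N, if the wrist force passes 120 N, or if a joint passes its speed limit or range.

## Robot

A 7-joint arm with a two-finger parallel gripper is mounted at the origin on a cart in front of the work surface, level with it; the furniture and walls round the work are solid. World frame = base frame: x ahead of the robot, y to its left, z up, the work surface at z = 0. Lengths are in mm, angles in rad, forces in N, time in s.
With the tool pointing down it reaches from about 400 to 900 mm from the base axis. Payload 5.6 kg.
Tool frame: the origin (TCP) lies midway between the tips of the shut fingers; the grasp point (between the pads) lies 19 mm behind it; z points along the fingers, y is the line along which they close (so a half turn about z gives the same grasp; the last joint's range is limited). The gripper opens to 92 mm and grips with 3 to 60 N. Pads are 20 mm wide; open, the fingers measure 128 mm over their backs; the gripper's body (75 mm by 189 mm) begins 69 mm behind the grasp point.
Start: joints at [-1.321, 0.468, -0.012, 1.603, 0.006, 1.071, -0.056], TCP at [187.654, 622.33, 214.592] pointing down, gripper open.
Joint ranges: [-2.53, 2.53], [-0.31, 2.02], [-1.57, 1.55], [0.28, 2.44], [-1.29, 4.43], [0.15, 1.84], [-2.92, 2.92]. Speed limits (rad/s): [2.57, 2.57, 3.14, 3.14, 3.14, 3.14, 3.14].

## Interface

Orientations are given as a rotation vector (axis times angle).
In Python, from cell import robot, grip, kin, viewer gives the robot as it stands. Calls block until the motion is done:
- robot.movep(position, orientation): joint-space move of the TCP to a pose.
- robot.servo_line(position, feed=150, rotation=None): straight line of the TCP; rotation=None keeps the orientation; feed is the mean speed in mm/s.
- robot.goto_joints(angles): joint-space move.
- grip(opening, newtons=None): opening from 0.0 (shut) to 1.0 (fully open); newtons is the grip in N (None keeps the last); returns when the fingers have stopped.
- robot.hold(seconds).
- kin.ik(position, orientation): joint angles nearest the present ones, or None.
- robot.observe(): the state.
- viewer.read_camera(name): name is "scene" or "top" or "wrist"; returns the picture (420x560x3 uint8, red, green, blue); there is no depth.
- viewer.camera_info(name): a dict with "camera_matrix" (3x3 intrinsics, pixels), "R" (3x3) and "t" (3): a world point X has camera coordinates R X + t. Camera axes: x right, y down, z forward; pixel columns grow to the right and rows downward; lengths in mm; the calibration is good to about 2 mm. A picture is of the moment at which its call begins: read the wrist's pose just before it. camera_info takes no time and is no camera call; for the wrist camera it gives the pose at the moment of the call.
A pose or a line that the arm cannot do raises robot.IKError and nothing moves.
- robot.job_done(): hands the job in; it is judged then, once.
Trained networks look in the newest picture that a camera, given by its name, has taken for a name from the list of things; names that differ only in an ending like _2 or _b are one class to them, and where a whole thing is asked for, a point or a joint stands for the part that bears it (a point fixed in the world has none). Each returns a list of dicts, best first, with "confidence" (0 to 1); they miss things now and then, are a little off and sometimes report something else, mostly with a low value. They report only what shows in the picture. A call takes as long as a camera call.
- viewer.silhouettes(name, camera): "mask" (420x560 bool, what is visible of it).
- viewer.pinpoint(name, camera): "at" ([x, y, z] in mm, in the coordinates of the camera as it stood for that picture, good to about 4 mm: a listed point, or the origin of a listed thing).
The state is a dict: "t": time; "joints": joint angles; "joint_velocities": joint speeds; "joint_torque": joint torques, N m; "tcp_pos": TCP position; "tcp_rot": TCP orientation; "contact_force": force on the tool from outside, world axes, zero at the start; "wrist_torque": the same for the moment, N m; "grip_width": opening from 0.0 (shut) to 1.0 (fully open); "grip_force": force on a finger pad.
Only numpy, scipy, OpenCV 4.12 (cv2) and the standard library are available. Lean on these libraries where they do the work, as an engineer would, in place of code of your own. Each camera call takes 0.05 s, during which the arm holds its last target. There are 200 camera calls.

## Working session

There is one attempt and no reset: what is moved stays moved. The work goes in short steps, each a Python script; the robot and the scene stay as the last script left them, time stands still between calls to the robot, and variables do not carry over. Pictures are saved under pics/ and viewed, at most 10 in all, crops included, and the job is handed in when it is done.

```bash
ls; mkdir -p pics
cat > h.py <<'E'
import numpy as np, cv2
from cell import robot, grip, kin, viewer
def w(cam, at):
    i=viewer.camera_info(cam); R=np.array(i["R"]); t=np.array(i["t"]); return R.T@(np.array(at)-t)
def save(cam,fn):
    im=viewer.read_camera(cam); cv2.imwrite(fn,im[:,:,::-1]); return im
def pp(name,cam):
    return [(w(cam,d["at"]).round(1).tolist(),round(d["confidence"],2)) for d in viewer.pinpoint(name,cam)]
E
python3 - <<'E'
from h import *
a=save("top","pics/t.png"); b=save("scene","pics/s.png")
cv2.imwrite("pics/ts.png",cv2.resize(np.vstack([a,b])[:,:,::-1],(400,600)))
s=robot.observe(); print(s["t"],s["tcp_pos"],s["tcp_rot"],s["grip_width"])
for c in ("top","scene"):
    for n in ["rack","lane_pegs","lane_return","lane_pots","return_entry","pegs_stop","tray","tote_empty","tote_pegs_1","tote_pots_1","marker","stirrer"]:
        print(c,n,pp(n,c))
E
```

```text
pics
0.1 [187.5379605  621.85282497 213.78581023] [-4.58348386e-01 -3.10789015e+00  2.33550972e-03] 0.9989669904056526
top rack [([582.4, 233.4, 1.1], 0.79)]
top lane_pegs [([585.1, 236.6, 15.2], 0.59)]
top lane_return [([587.7, 130.8, 18.3], 0.95), ([520.8, 488.8, 1.2], 0.39)]
top lane_pots [([573.9, 333.8, 17.5], 0.64), ([691.3, 237.6, 83.6], 0.45)]
top return_entry [([467.9, 127.2, 89.0], 0.66)]
top pegs_stop [([460.9, 226.7, 64.9], 0.72)]
top tray [([429.8, -109.7, -2.0], 0.83), ([458.5, 228.8, 63.7], 0.69)]
top tote_empty [([431.3, -111.0, 7.1], 0.7)]
top tote_pegs_1 [([692.9, 238.5, 86.4], 0.93), ([462.2, 229.2, 63.5], 0.86), ([579.3, 238.2, 77.6], 0.82)]
top tote_pots_1 [([455.4, 330.1, 62.6], 0.91), ([573.9, 340.7, 79.2], 0.72), ([686.1, 342.0, 84.6], 0.72)]
top marker [([536.1, -24.3, 4.1], 0.68)]
top stirrer [([519.2, 490.1, 0.4], 0.95)]
scene rack [([580.0, 235.1, -3.6], 0.75), ([429.5, -110.7, 2.7], 0.61)]
scene lane_pegs [([458.5, 328.5, 66.6], 0.7), ([584.3, 233.6, 15.1], 0.69)]
scene lane_return [([585.9, 123.7, 18.8], 0.9), ([428.3, -111.7, 6.4], 0.74), ([583.1, 232.0, 1.1], 0.31), ([464.1, 227.1, 63.4], 0.24)]
scene lane_pots []
scene return_entry [([471.7, 123.2, 86.5], 0.84)]
scene pegs_stop []
scene tray [([427.5, -111.1, -1.0], 0.59)]
scene tote_empty [([428.6, -112.4, 7.3], 0.93)]
scene tote_pegs_1 [([463.1, 224.9, 63.9], 0.77), ([692.0, 240.5, 87.9], 0.67), ([576.8, 234.6, 77.5], 0.57)]
scene tote_pots_1 [([571.0, 338.4, 76.1], 0.92), ([686.9, 342.0, 87.6], 0.66)]
scene marker [([536.9, -23.1, 2.6], 0.51)]
scene stirrer [([525.4, 482.1, 2.5], 0.74)]
```

View pics/t.png

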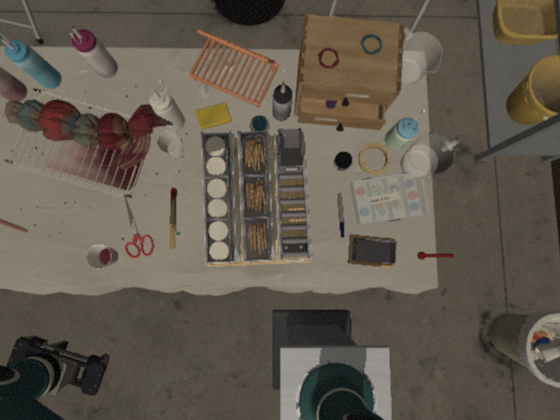

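View pics/s.png

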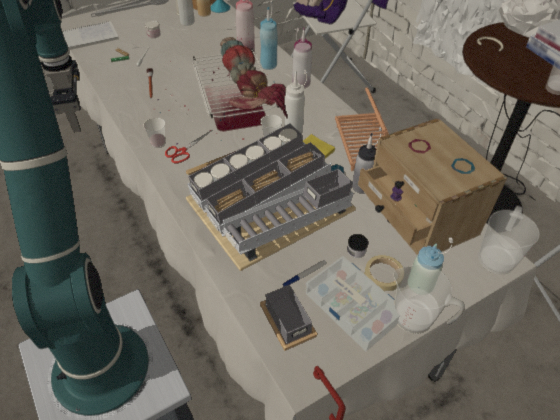

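The top view shows the pot lane on the left (col 216), the pegs lane in the middle (col 256) and the return lane on the right (col 292). The tray with the empty tote is at (373, 250) and the pen at (341, 215). The network positions agree with this: rack yaw is about 0.04 and tote heights are as expected. Next I refine with the wrist camera.

```bash
cat >> h.py <<'E'
from scipy.spatial.transform import Rotation as Ro
def rot(yaw,pitch=0):
    # tool down, closing (tool y) along world y (rotated by yaw), pitched about the lane's y
    return (Ro.from_euler("z",yaw)*Ro.from_euler("y",pitch)*Ro.from_euler("x",np.pi)).as_rotvec()
E
python3 - <<'E'
from h import *
robot.servo_line([188,622,330],feed=250)
for i,(p) in enumerate([(470,180,400),(400,-110,330)]):
    done=False
    for y in (0,np.pi):
        try: robot.movep(p,rot(y)); done=True; break
        except robot.IKError as e: print(e)
    s=robot.observe(); print(s["t"],y,s["tcp_pos"],s["joints"])
    save("wrist",f"pics/w{i}.png")
    names=["tote_pegs_1","lane_return","lane_pegs","return_entry","pegs_stop","tote_pots_1","rack"] if i==0 else ["tray","tote_empty","marker"]
    for n in names:
        print(n,pp(n,"wrist"))
        if i==1: 
            for d in viewer.silhouettes(n,"wrist")[:2]:
                m=d["mask"].astype(np.uint8); print(d["confidence"],cv2.minAreaRect(cv2.findNonZero(m)))
                np.save(f"pics/{n}.npy",m)
a=cv2.imread("pics/w0.png");b=cv2.imread("pics/w1.png")
cv2.imwrite("pics/ww.png",cv2.resize(np.hstack([a,b]),(800,300)))
print(viewer.camera_info("wrist"))
E
```

```text
3.825 0 [469.66417244 180.91514517 399.57782788] [-0.97703261  0.05740485  0.57929427  1.72837278 -0.03189244  1.36602495
 -1.96061018]
tote_pegs_1 [([572.7, 231.3, 73.7], 0.7), ([463.2, 229.5, 64.6], 0.58)]
lane_return [([588.3, 124.5, 20.8], 0.79)]
lane_pegs []
return_entry [([467.4, 121.6, 89.2], 0.78)]
pegs_stop [([455.6, 332.5, 65.3], 0.39), ([464.9, 227.5, 68.8], 0.23)]
tote_pots_1 [([689.9, 335.6, 88.4], 0.76), ([454.0, 332.0, 63.3], 0.73), ([571.8, 336.0, 77.7], 0.71), ([575.4, 228.8, 76.6], 0.41)]
rack []
5.4 0 [ 400.8057409  -108.93325934  330.4172429 ] [-0.78549501 -0.17604341  0.88521703  2.02654611  0.14462701  1.22960755
 -1.52540027]
tray []
0.55 ((278.2705383300781, 152.467041015625), (97.23137664794922, 61.40928649902344), 5.314545154571533)
tote_empty [([428.0, -113.6, 5.9], 0.93)]
0.96 ((278.2479553222656, 156.39451599121094), (87.77819061279297, 51.8189697265625), 6.009005546569824)
marker [([537.6, -28.9, 0.1], 0.67)]
0.76 ((213.26231384277344, 71.88523864746094), (106.6511001586914, 12.675002098083496), 84.80557250976562)
{'camera_matrix': array([[327.05110076,   0.        , 274.72654442],
       [  0.        , 327.05110076, 214.92682452],
       [  0.        ,   0.        ,   1.        ]]), 'R': array([[ 1.69323023e-04, -9.99999506e-01,  9.79484270e-04],
       [-9.55338550e-01,  1.27690094e-04,  2.95513518e-01],
       [-2.95513497e-01, -9.85776325e-04, -9.55338056e-01]]), 't': array([-110.67290486,  313.81913041,  621.49358869])}
```

View pics/ww.png

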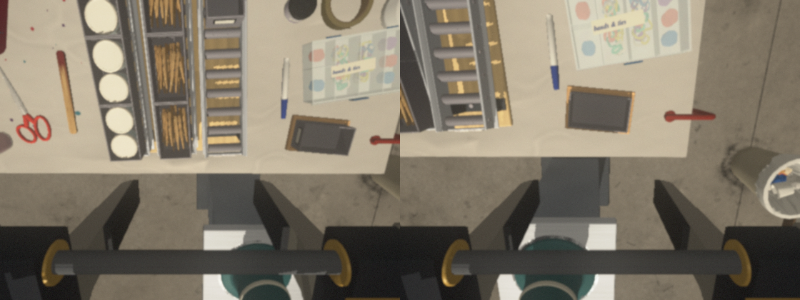

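The wrist view shows the tray's long axis lies across (about 85° yaw), and the lanes are at about 2–3° yaw. I'll measure each with the wrist camera straight above the target, where the walls don't bias the result.

```bash
cat >> h.py <<'E'
def plane(cam,px,z):
    i=viewer.camera_info(cam);K=np.array(i["camera_matrix"]);R=np.array(i["R"]);C=-R.T@np.array(i["t"])
    r=(np.c_[px,np.ones(len(px))]@np.linalg.inv(K).T)@R
    return C+r*((z-C[2])/r[:,2])[:,None]
def rect(cam,mask,z):
    cs,_=cv2.findContours(mask.astype(np.uint8),cv2.RETR_EXTERNAL,cv2.CHAIN_APPROX_NONE)
    c=max(cs,key=cv2.contourArea)[:,0,:]
    P=plane(cam,c.astype(float),z)[:,:2].astype(np.float32)
    (cx,cy),(a,b),ang=cv2.minAreaRect(P)
    if a<b: a,b,ang=b,a,ang+90
    return [round(float(v),1) for v in (cx,cy,a,b,(ang+90)%180-90)]
def above(p,yaw,z,back=83):
    robot.movep([p[0]-back*np.cos(yaw),p[1]-back*np.sin(yaw),z],rot(yaw)); robot.hold(0.3)
E
python3 - <<'E'
from h import *
above((429,-112),np.radians(84.5),220)
print(robot.observe()["joints"])
save("wrist","pics/a0.png")
for n,z in (("tote_empty",58),("tray",16)):
    print(n,pp(n,"wrist"),[(rect("wrist",d["mask"],z),d["confidence"]) for d in viewer.silhouettes(n,"wrist")])
robot.servo_line([429,-190,320],feed=250)
above((462,180),0.04,300)
print(robot.observe()["joints"],robot.observe()["t"])
save("wrist","pics/a1.png")
for n,z in (("tote_pegs_1",106),("tote_pots_1",106)):
    print(n,pp(n,"wrist"),[(rect("wrist",d["mask"],z),d["confidence"]) for d in viewer.silhouettes(n,"wrist")])
for n in ("return_entry","pegs_stop","lane_return"): print(n,pp(n,"wrist"))
for d in viewer.silhouettes("lane_return","wrist"): print(rect("wrist",d["mask"],95))
a=cv2.imread("pics/a0.png");b=cv2.imread("pics/a1.png")
cv2.imwrite("pics/aa.png",cv2.resize(np.hstack([a,b]),(800,300)))
print(viewer.camera_info("wrist"))
E
```

```text
[-0.78578308  0.3881286   1.4236538   2.08937698 -0.44967109  1.03921238
  0.77024541]
tote_empty [([426.2, -113.5, 5.7], 0.64)] [([427.1, -114.5, 114.6, 65.8, 84.5], 0.62)]
tray [] [([427.1, -114.4, 137.4, 87.6, 84.6], 0.8)]
[-1.63538462 -0.16878456  1.04544491  2.07163917  0.15911129  1.15987937
 -2.19128355] 11.5083
tote_pegs_1 [([463.1, 230.8, 66.2], 0.68)] [([541.1, 231.9, 72.0, 49.5, -87.7], 0.83), ([457.8, 226.9, 118.5, 70.8, 3.2], 0.65)]
tote_pots_1 [([453.3, 333.2, 66.4], 0.88)] [([453.4, 327.0, 120.8, 84.7, 5.3], 0.82), ([536.5, 334.4, 88.2, 50.4, -87.7], 0.77)]
return_entry [([467.4, 120.1, 88.1], 0.65), ([451.9, 331.1, 63.8], 0.57)]
pegs_stop []
lane_return [([586.8, 124.7, 17.4], 0.8)]
[486.8, 123.1, 173.4, 96.2, 2.7]
{'camera_matrix': array([[327.05110076,   0.        , 274.72654442],
       [  0.        , 327.05110076, 214.92682452],
       [  0.        ,   0.        ,   1.        ]]), 'R': array([[ 3.93558790e-02, -9.99225142e-01,  4.80762922e-04],
       [-9.54630994e-01, -3.74573361e-02,  2.95426154e-01],
       [-2.95179232e-01, -1.20857072e-02, -9.55365457e-01]]), 't': array([160.87177954, 308.78360507, 588.67076844])}
```

View pics/aa.png

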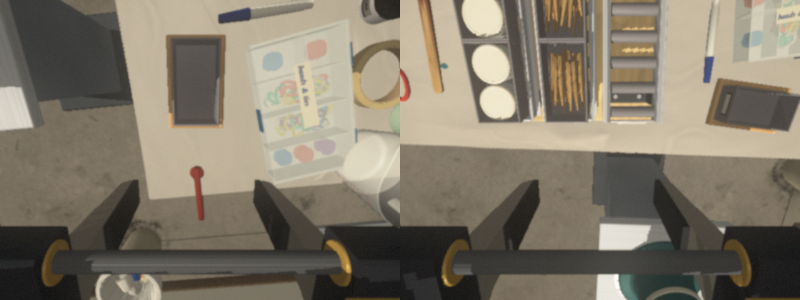

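The tray measures cleanly at (427, -114), yaw 84.6°, with 137 x 88 mm matching the given size. Now the lanes, seen from straight above.

Run:
```python
from h import *
ims=[]
for k,(p,n,z) in enumerate((((462,228),"tote_pegs_1",113),((500,124),"lane_return",95))):
    above(p,0.044,280)
    ims.append(save("wrist",f"pics/b{k}.png"))
    print(n,pp(n,"wrist"))
    for d in viewer.silhouettes(n,"wrist"):
        print(rect("wrist",d["mask"],z),d["confidence"])
        if k==1:
            m=d["mask"]
            for r in range(0,250,20):
                c=np.flatnonzero(m[r]); 
                if len(c): print(r,c[0],c[-1],plane("wrist",np.array([[c[0],r],[c[-1]+1,r]],float),95).round(1)[:,:2].tolist())
    print(pp("return_entry","wrist"),pp("pegs_stop","wrist"))
cv2.imwrite("pics/bb.png",cv2.resize(np.hstack([i[:260,100:460,::-1] for i in ims]),(800,289),interpolation=cv2.INTER_CUBIC))
print(robot.observe()["t"])
```

```text
tote_pegs_1 [([461.4, 228.3, 66.1], 0.9)]
[537.9, 230.1, 69.8, 45.1, -87.0] 0.94
[457.6, 226.2, 117.4, 68.6, 3.1] 0.74
[479.4, 282.3, 156.9, 20.3, 1.9] 0.17
[([468.4, 122.0, 92.5], 0.74)] []
lane_return [([586.7, 123.7, 20.6], 0.61)]
[501.5, 122.6, 203.7, 92.5, 2.2] 0.61
0 230 320 [[601.1, 170.5], [604.9, 84.4]]
20 230 320 [[584.4, 170.4], [588.2, 82.9]]
40 231 319 [[567.1, 169.4], [571.0, 82.4]]
60 231 318 [[549.2, 169.3], [553.1, 81.9]]
80 231 318 [[530.8, 169.2], [534.7, 80.3]]
100 232 318 [[511.7, 168.1], [515.7, 78.7]]
120 233 316 [[492.0, 166.9], [495.9, 79.1]]
140 233 317 [[471.6, 166.8], [475.5, 76.4]]
160 233 317 [[450.4, 166.6], [454.4, 74.6]]
180 234 316 [[428.4, 165.4], [432.5, 73.9]]
200 235 315 [[405.7, 164.1], [409.7, 73.2]]
[([470.9, 120.0, 89.3], 0.83)] []
13.9
```

View pics/bb.png

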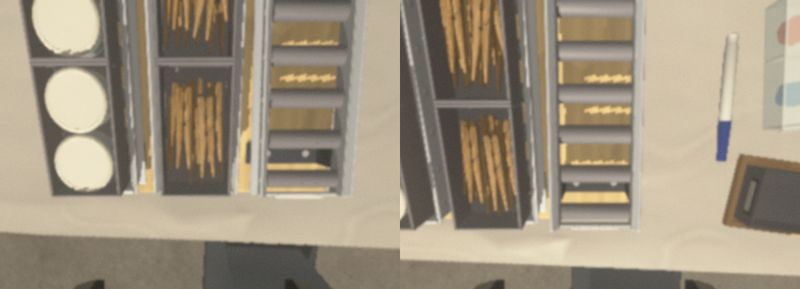

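The second view shows the return lane's rollers at cols 560–630 of the crop, straight and centred, and the front peg tote ends at row 230. My estimates: 
- **Peg tote:** origin (463, 226, 65).
- **Return entry:** (469.6, 122, 90.5), which agrees with the network.
- **Yaw:** 0.0445.

Now pick the empty tote.

```bash
cat >> h.py <<'E'
YR=0.0445; TRAY=np.array([427.1,-114.4,6.]); YT=np.radians(84.6)
ENTRY=np.array([469.6,122.0,90.5]); PEG=np.array([463,226.2,65.])
def tcp(o,yaw,pitch=0,up=0,h=21):  # TCP for a tote origin o, raised by up along the tote's normal
    return o+Ro.from_rotvec(rot(yaw,pitch)).apply([0,0,-(h+up)])
def st(): 
    s=robot.observe(); print(round(s["t"],2),s["tcp_pos"].round(1),"F",np.round(s["contact_force"],1),"g",round(s["grip_width"],3),np.round(s["grip_force"],1),np.round(s["joints"],2)); return s
E
python3 - <<'E'
from h import *
best=None
for yaw in (YT,YT-np.pi):
    for up in (150,0):
        print(yaw,up,kin.ik(tcp(TRAY,yaw,0,up),rot(yaw)))
grip(0.9,20)
for yaw in (YT-np.pi,YT):
    try:
        robot.movep(tcp(TRAY,yaw,0,150),rot(yaw)); st()
        robot.servo_line(tcp(TRAY,yaw,0,0),feed=100); break
    except robot.IKError as e: print("IK",e)
st(); grip(0.0,20); st()
robot.servo_line(tcp(TRAY,yaw,0,40),feed=60); st()
robot.servo_line(tcp(TRAY,yaw,0,220),feed=200); st()
print(yaw)
save("scene","pics/c.png")
E
```

```text
1.4765485471872026 150 [ 0.39806893  0.18126015 -0.2330584   2.11365363  0.05533706  0.85223604
  0.03799776]
1.4765485471872026 0 [ 0.38583914  0.45895646 -0.23380879  2.20691612  0.21718265  0.49647535
 -0.11040866]
-1.6650441064025905 150 [-0.78910696  0.26822379  1.13879317  2.17548371 -0.3183914   0.8769975
 -2.69243243]
-1.6650441064025905 0 [-0.33733076  0.51149571  0.63185368  2.25151558 -0.59291804  0.54379719
 -2.48204843]
15.25 [ 427.6 -113.6  177.2] F [-0.7 -0.6 -0.4] g 0.897 0.0 [-0.79  0.27  1.14  2.17 -0.32  0.88 -2.69]
16.9 [ 427.5 -114.4   27.4] F [-0.5 -0.5  0.6] g 0.898 0.0 [-0.45  0.56  0.77  2.26 -0.73  0.59 -2.35]
17.29 [ 427.4 -114.3   27.2] F [-0.4  1.1  4. ] g 0.714 20.0 [-0.45  0.56  0.77  2.26 -0.73  0.59 -2.35]
18.11 [ 427.  -114.1   67. ] F [-0.1  0.2 -1.8] g 0.718 20.0 [-0.53  0.49  0.88  2.25 -0.62  0.67 -2.44]
19.16 [ 426.5 -114.   246.4] F [-0.1 -0.6 -2.6] g 0.717 20.0 [-1.03  0.1   1.32  2.1  -0.11  1.02 -2.89]
-1.6650441064025905
```

Run:
```python
from h import *
P=0.105; R=rot(YR,P)
robot.movep(tcp(ENTRY,YR,P,90),R); st()
robot.servo_line(tcp(ENTRY,YR,P,15),feed=120); s0=st()
z=6
while z>-5:
    robot.servo_line(tcp(ENTRY,YR,P,z),feed=30); s=robot.observe()
    if z<=4: print(z,np.round(s["contact_force"],1))
    if s["contact_force"][2]-s0["contact_force"][2]>2: break
    z-=1
st(); save("scene","pics/c1.png")
```

```text
20.43 [481.3 121.3 200.6] F [-0.1 -0.4 -0.8] g 0.721 20.0 [-0.93  0.34  0.77  1.95 -0.28  1.07 -1.55]
21.2 [474.  122.1 126.9] F [ 0.2 -0.8 -1.9] g 0.721 20.0 [-0.87  0.44  0.72  2.02 -0.38  0.92 -1.47]
4 [-0.2 -0.7 -0.9]
3 [-0.1  0.6 -1.2]
2 [ 0.3  0.4 -1.7]
1 [-0.1 -0.5 -1.5]
0 [ 0.8 -0.7  2.6]
23.15 [472.2 122.1 111.6] F [ 0.8 -0.7  2.6] g 0.721 20.0 [-0.86  0.46  0.7   2.04 -0.4   0.89 -1.45]
```

```bash
python3 -c "
import cv2
a=cv2.imread('pics/c1.png')[120:270,170:370]; cv2.imwrite('pics/c1c.png',cv2.resize(a,None,fx=3.5,fy=3.5,interpolation=2))"
```

```text
(no output)
```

View pics/c1c.png

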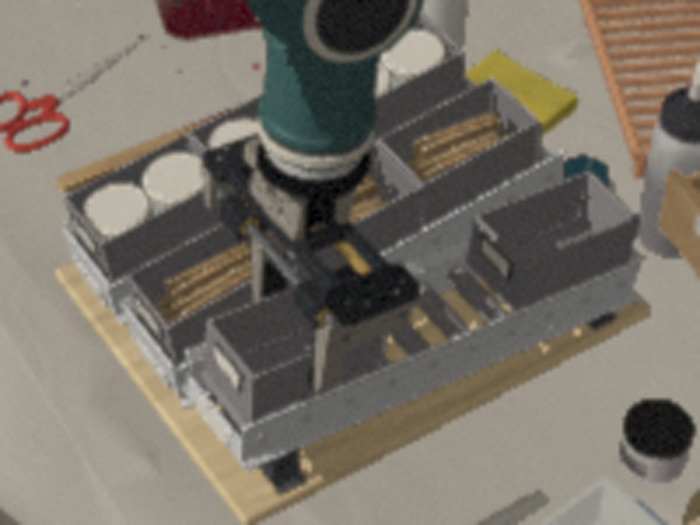

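The tote sits between the guides at the near end of the return lane (crop around (270, 360)). Contact came exactly at the nominal height. I release it, then watch it roll.

Run:
```python
from h import *
P=0.105
grip(0.87); st()
robot.servo_line(tcp(ENTRY,YR,P,90),feed=150)
robot.hold(1.0)
LR=np.array([588.5,127.4]); print("expected",LR+[6,0.3],77)
above((560,126),YR,280,back=83); st()
save("wrist","pics/d.png")
print(pp("tote_empty","wrist"),[(rect("wrist",d["mask"],128),d["confidence"]) for d in viewer.silhouettes("tote_empty","wrist")])
save("top","pics/d2.png"); print(pp("tote_empty","top"))
print(pp("tote_pegs_1","wrist"))
```

```text
23.61 [471.7 122.1 111.3] F [-0.4  0.  -0.3] g 0.872 0.0 [-0.86  0.46  0.7   2.04 -0.4   0.89 -1.45]
expected [594.5 127.7] 77
26.07 [476.8 122.  279. ] F [-0.3  0.6 -0.3] g 0.869 0.0 [-1.07  0.14  0.84  1.94 -0.12  1.11 -1.71]
[([593.8, 131.5, 77.9], 0.71)] [([595.9, 127.3, 114.5, 67.2, 2.5], 0.68), ([569.9, 325.0, 118.1, 91.7, 5.5], 0.35)]
[([597.1, 128.4, 77.0], 0.58)]
[([462.0, 229.5, 66.4], 0.81), ([574.8, 232.5, 77.1], 0.7)]
```

View pics/d.png

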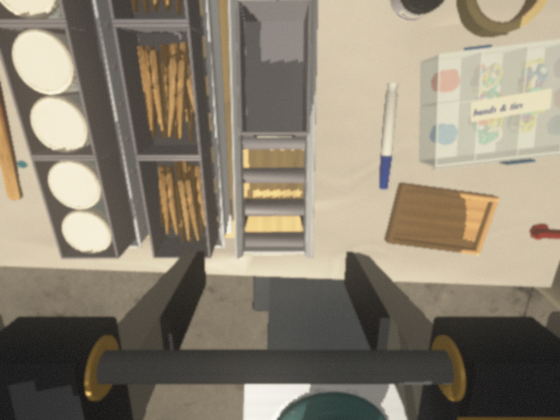

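The tote has rolled back to meet the far one (seam about row 0, near end at row 133, measured x about 2–6 mm in the lane), and the tray is empty. Now the front peg tote.

```bash
python3 - <<'E'
from h import *
P=-0.105; R=rot(YR,P)
robot.movep(tcp(PEG,YR,P,110),R); 
robot.servo_line(tcp(PEG,YR,P,0.5),feed=110); st()
grip(0.0,30); st()
for u in (3,20,60): robot.servo_line(tcp(PEG,YR,P,u),feed=60); st()
robot.servo_line(tcp(PEG,YR,P,130),feed=150)
p=robot.observe()["tcp_pos"]; robot.servo_line(p,feed=60,rotation=rot(YR,0)) if False else None
robot.servo_line(p+[-20,-10,30],feed=60,rotation=rot(YR,0)); st()
save("top","pics/e.png"); print(pp("tote_pegs_1","top"))
save("scene","pics/e2.png"); print(pp("tote_pegs_1","scene"))
L=np.array([583.9,231.4]);c=np.array([np.cos(YR),np.sin(YR)]); print(L-121*c,L-6*c)
E
python3 -c "
import cv2
a=cv2.imread('pics/e2.png')[60:270,120:400]; cv2.imwrite('pics/e2c.png',cv2.resize(a,None,fx=2.5,fy=2.5,interpolation=2))"
```

```text
28.12 [461.2 226.3  87. ] F [0.2 1.1 0.2] g 0.871 0.0 [-1.06  0.43  0.62  2.14 -0.36  0.58 -1.73]
28.48 [461.  226.5  87. ] F [-1.1 -1.3  4.1] g 0.711 30.0 [-1.06  0.43  0.61  2.14 -0.36  0.58 -1.73]
28.73 [460.8 226.1  89. ] F [ 1.7 -0.1 -1.5] g 0.715 30.0 [-1.06  0.42  0.62  2.14 -0.36  0.58 -1.73]
29.17 [458.  226.2 105.9] F [-1.4 -0.3 -1.8] g 0.718 30.0 [-1.09  0.39  0.65  2.13 -0.32  0.62 -1.76]
29.98 [454.4 225.9 145.5] F [ 0.3  0.7 -2.6] g 0.716 30.0 [-1.16  0.31  0.7   2.12 -0.24  0.7  -1.83]
31.37 [426.4 215.3 244. ] F [-0.4 -0.4 -3.3] g 0.715 30.0 [-1.23  0.15  0.77  2.02 -0.12  1.02 -1.92]
[([574.9, 232.8, 73.6], 0.95)]
[([576.4, 236.6, 74.5], 0.76), ([461.8, 232.2, 63.7], 0.6), ([425.6, 214.2, 220.8], 0.59)]
[463.01978536 226.01727693] [577.90593977 231.13308811]
```

View pics/e2c.png

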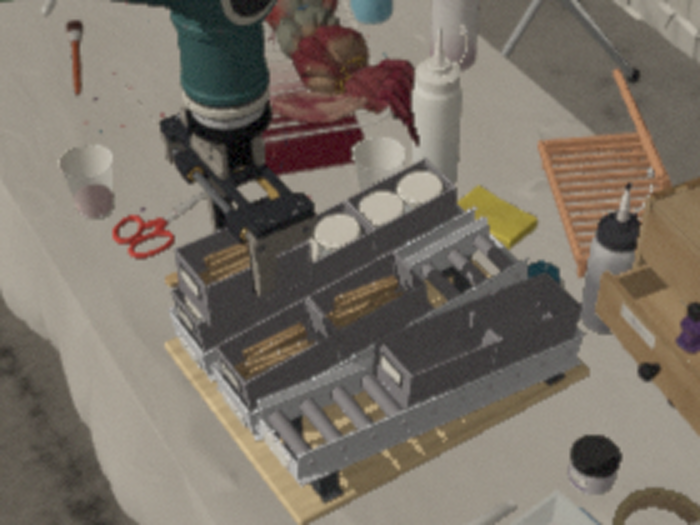

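Both rear totes rolled forward to the stop, and the front one is held level. Carry it to the tray, then lower it while watching the force.

Run:
```python
from h import *
p=tcp(TRAY,YT,0,220)
for yaw in (YT,YT-np.pi):
    try: robot.servo_line(p,feed=150,rotation=rot(yaw)); break
    except robot.IKError as e: print("IK",yaw,e)
else: robot.movep(p,rot(YT)); yaw=YT
st()
try: robot.servo_line(tcp(TRAY,yaw,0,25),feed=130)
except robot.IKError as e: print(e)
robot.servo_line(tcp(TRAY,yaw,0,13),feed=60); robot.hold(.2); s0=st()
u=11
while u>=-1:
    robot.servo_line(tcp(TRAY,yaw,0,u),feed=25); s=robot.observe(); f=np.round(s["contact_force"]-s0["contact_force"],1); print(u,f,s["tcp_pos"].round(1))
    if f[2]>4: break
    u-=1
print(yaw); st(); save("scene","pics/f.png"); save("wrist","pics/fw.png")
```

```text
33.92 [ 427.1 -114.1  247. ] F [ 1.   0.3 -2.8] g 0.715 30.0 [-0.77  0.06  1.02  2.1  -0.06  1.02  0.19]
36.12 [ 427.2 -114.5   40.1] F [ 0.5 -1.1 -3.1] g 0.713 30.0 [-0.41  0.5   0.72  2.25 -0.61  0.59  0.68]
11 [-0.4  1.2  0.6] [ 427.  -114.4   37.9]
10 [-1.2  1.6  0.5] [ 427.  -114.4   36.9]
9 [-0.7  1.2  1.1] [ 427.1 -114.4   36. ]
8 [-0.4  1.3  1.5] [ 427.  -114.4   34.9]
7 [-0.4  0.8  0.9] [ 427.1 -114.4   33.9]
6 [-0.3  1.7  0.6] [ 427.1 -114.4   32.9]
5 [-0.1  1.   0.4] [ 427.1 -114.4   31.9]
4 [-0.7  0.8  0.5] [ 427.  -114.4   30.9]
3 [-0.3  1.2  0.9] [ 427.1 -114.4   30. ]
2 [-0.3  0.7 -0. ] [ 427.1 -114.4   28.9]
1 [-0.6  0.4  0.3] [ 427.  -114.4   27.9]
0 [-3.8  1.9 13.2] [ 427.2 -114.4   27.7]
1.4765485471872026
39.12 [ 427.2 -114.4   27.7] F [-3.3  0.8 10.1] g 0.713 30.0 [-0.38  0.53  0.69  2.25 -0.64  0.56  0.71]
```

It went in freely and touched the floor at nominal height. Release, retreat and verify.

Run:
```python
from h import *
grip(0.9); st()
robot.servo_line(tcp(TRAY,YT,0,120),feed=120)
robot.servo_line([427.1-83*np.cos(YT),-114.4-83*np.sin(YT),220],feed=150); robot.hold(.3)
a=save("wrist","pics/g.png")
for n,z in (("tote_pegs_1",58),("tray",16)):
    print(n,pp(n,"wrist"),[(rect("wrist",d["mask"],z),d["confidence"]) for d in viewer.silhouettes(n,"wrist")])
b=save("scene","pics/g2.png")
for n in ("tote_pegs_1","tote_empty","tote_pots_1","marker","stirrer"): print(n,pp(n,"scene"))
cv2.imwrite("pics/gg.png",cv2.resize(np.hstack([a,b])[:,:,::-1],(800,300)))
st()
```

```text
39.66 [ 427.1 -114.4   26.9] F [ 0.2 -0.3  0.4] g 0.899 0.0 [-0.38  0.53  0.69  2.25 -0.64  0.56  0.71]
tote_pegs_1 [([426.4, -115.1, 7.9], 0.91)] [([425.9, -115.6, 117.1, 67.0, 84.6], 0.59)]
tray [] [([427.4, -114.8, 136.8, 87.7, 84.5], 0.63)]
tote_pegs_1 [([576.2, 237.0, 76.2], 0.91), ([430.4, -116.2, 4.6], 0.85), ([460.5, 225.2, 62.9], 0.69)]
tote_empty [([596.1, 129.1, 79.9], 0.61)]
tote_pots_1 [([458.3, 334.6, 63.5], 0.77), ([469.6, 121.0, 87.3], 0.69), ([573.1, 336.7, 77.3], 0.59)]
marker []
stirrer [([571.2, 335.4, 77.3], 0.68), ([521.2, 485.3, 1.2], 0.46)]
42.54 [ 419.3 -197.1  220. ] F [-0.2 -0.  -0.7] g 0.899 0.0 [-0.56  0.2   1.05  2.08 -0.21  0.97  0.51]
```

View pics/gg.png

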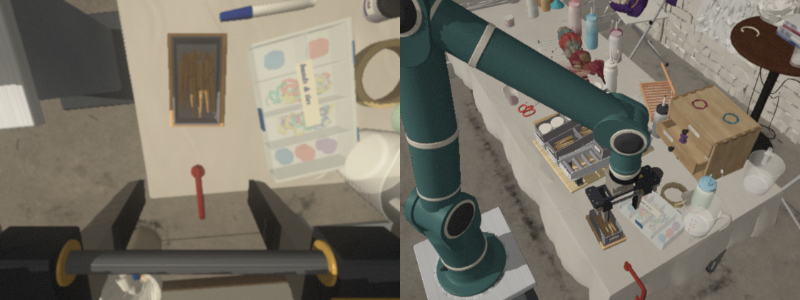

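The peg tote sits square in the tray (197, 80) within about 1.5 mm, the pen hasn't moved, and the rack totes are where they should be.

```bash
python3 -c "
from h import *
print(robot.job_done())"
```

```text
the job is handed in; nothing more can be done
None
```

The job is handed in, though no verdict came back: the empty tote is on the return lane against the one already there, the front peg tote is flat in the tray within about 1.5 mm, and the two behind it rolled to the stop; it took about 43 s of the 72 s.

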